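# Clamp a turning blank in the drilling jig with the eccentric knob

## Robot

A 7-joint arm with a two-finger parallel gripper is mounted at the origin on the work surface. World frame = base frame: x ahead of the robot, y to its left, z up, the work surface at z = 0. Lengths are in m, angles in rad, forces in N, time in s.
With the tool pointing down it reaches from about 0.425 to 0.95 m from the base axis. Payload 4.7 kg.
Tool frame: the origin (TCP) lies at the very end of the fingers, on their centre line; the grasp point (between the pads) lies 19 mm behind it; z points along the fingers, y is the line along which they close (so a half turn about z gives the same grasp; the last joint's range is limited). The gripper opens to 87 mm and grips with 3 to 60 N. Pads are 19 mm wide; open, the fingers measure 117 mm over their backs; the gripper's body (75 mm by 190 mm) begins 51 mm behind the grasp point.
Start: joints at [1.157, 0.469, -0.049, 1.532, 0.024, 1.141, -0.082], TCP at [0.253, -0.626, 0.223] pointing down, gripper open.
Joint ranges: [-2.59, 2.59], [-0.33, 1.99], [-1.39, 1.29], [0.1, 2.45], [-1.04, 4.18], [0.21, 1.99], [-2.66, 2.66]. Speed limits (rad/s): [2.57, 2.57, 3.14, 3.14, 3.14, 3.14, 3.14].

## Interface

Orientations are given as a rotation vector (axis times angle).
In Python, from workcell import monitor, cams, order gives the robot as it stands.
- The arm moves only by the tool send_rows, never from a script. Its argument "series" is a list of rows, each a list of 7 numbers: the turn, a rotation vector about the tool's x, y, z as a fraction of full scale, then the shift along the tool's x, y, z as a fraction of full scale, then the closure in counts, from 0 (fully open) to 255 (shut). In form: [[ax, ay, az, x, y, z, gripper], ...]. A call has 1 to 8 rows; each row is the pose to reach, as a shift and turn from the pose commanded when the call began, along the tool's axes at that moment, turning the shorter way round; what a row does not reach only later rows make up. Full scale, the value 1, is 0.5 m for a shift and 180 degrees for a turn. A row lasts 1/8 s, in which the tool goes at most 62.5 mm and 10.7 degrees, less where a joint would pass 70% of its speed; a pose out of reach is approached as far as the arm can. A call with a number of a shift or a turn outside -1 to 1 is refused whole. A call with a gripper value outside its range is refused whole. The fingers move at their own pace and stop on an object; "newtons" is the grip in N (left out, the last holds). Time passes only in rows, so rows that repeat a pose let the fingers close. It gives the time, the measured TCP pose, the force, the opening and the grip force at its end, in the units of the state.
- monitor.get_state(): the state, without advancing time (a new reading comes with each control period).
- cams.camera(name): name is "side" or "top" or "wrist"; returns a dict with "pixels" (480x640x3 uint8, red, green, blue), "range_z" (480x640 float32, m along the optical axis (not along the pixel's ray), 0 where there is no reading), "K" (3x3 intrinsics, pixels), "xyz" and "orientation" of the camera in the world; the wrist camera has in their place "hand_eye" (4x4, takes a point from camera to tool coordinates, whose origin is the TCP and whose axes are the flange's). Camera axes: x right, y up, looking along -z (the intrinsics and any distortion apply to the point x, -y, -z); pixel columns grow to the right and rows downward; lengths in m; the calibration is good to about 2 mm. A picture is of the moment at which its call begins: read the wrist's pose just before it.
- order.job_done(): hands the job in; it is judged then, once.
The state is a dict: "t": time; "joints": joint angles; "joint_velocities": joint speeds; "tau": joint torques, N m; "eef_pos": TCP position; "eef_rot": TCP orientation; "contact_force": force on the tool from outside, world axes, zero at the start; "moment": the same for the moment, N m; "opening": finger opening in m; "grip_force": force on a finger pad.
Only numpy, scipy, OpenCV 4.12 (cv2) and the standard library are available. Lean on these libraries where they do the work, as an engineer would, in place of code of your own. Each camera call takes 0.05 s, during which the arm holds its last target. There are 200 camera calls.

## Task

Take the dark wooden blank out of the rack and set it down gently in the drilling jig, lengthwise between the orange pad and the steel eccentric, flat on the base between the two low guides; let go of it. Then turn the jig's knob clockwise until the eccentric's lobe bears firmly on the end of the blank and presses it against the orange sprung pad, so that the blank stays clamped when you let go. Leave the other two blanks in the rack and everything else on the bench where it is.

Things in the scene. Friction and masses are not known exactly. Their poses are not given: they have to be found in the camera images.
- blank_dark: dark brown wooden block 60 (its x) x 38 (y) x 36 (z) mm, 50 to 100 g, in any one of the rack's slots; origin at the centre of its underside. In the rack only its two ends are free (60 mm apart); in the jig its ends are covered and only its long sides (38 mm apart) can be held, so it must be put down on the way and taken again across
- blank_pale: a pale wooden blank of the same size in another slot; leave it in the rack
- blank_red: a mid-brown wooden blank of the same size in another slot; leave it in the rack
- rack: fixed plywood rack, 50 (its x) x 155 (its y) mm, 46 mm high, its floor 6 mm above the bench; three slots along its x, 41 mm wide, at y = -49, 0 and +49 mm, between 8 mm dividers. Blanks overhang the rack by 5 mm at both ends. Origin at the centre of its underside
- mat: fixed black rubber mat 110 x 110 mm, 3 mm thick, near the middle of the bench: a free place to put the blank down. Origin at the centre of its underside
- jig: fixed jig: grey base, x -83 to +107, y +-45 mm, top 8 mm above the bench. Origin on the bench below the middle of the blank's place; the blank lies along the jig's x, either way round. Two guides along x, 40 mm long, rise 10 mm above the base, 42 mm apart (2 mm clear each side). Pad and its green housing (54 mm high) at -x, eccentric at +x, its vertical axis at x = +56.5, y = 0 mm
- cam (a joint): angle of the knob, rad, grows clockwise from above, 0 to 2.75, starts open at 0 to 0.6. In the jig's frame the lobe lies at (pi + 2.6 - cam) counterclockwise from x: at 2.6 it points at the blank. It starts to press the blank on the pad at about 1.5, bears firmly from 1.8 and may go to 2.6 without harm. Friction 0.1 N m, up to 0.3 under load; stays where it is left
- cam_grip (a point): middle of the knob's bar grip, on its axis, 61 mm above the bench. The bar is 44 mm long (-22 to +22), 14 mm thick, 47 to 75 mm above the bench; the point's x runs along it to its red end, the lobe side. Below it, 14 to 34 mm above the bench, turns the steel disc of 26 mm radius, its centre 11 mm off the axis
- pad_face (a point): middle of the orange pad's face towards the blank, at x = -34.5 mm in the jig when free, 31 mm above the bench; the pad is 36 mm wide and reaches 51 mm above the bench. With the clamp open the blank has at least 9 mm of free play along x between pad and eccentric (its centre from x = -4.5 to +4.5 mm in the jig)
- pad (a joint): how far the orange sprung pad is pressed in, m, 0 (free) to 0.007; spring 2.5 N/mm with 2.5 N preload. It is pressed towards the jig's -x
- jar: bystander: closed amber glass jar, 70 mm across, 70 mm high; origin under its centre
- chuck: bystander: steel lathe chuck, 90 mm across, 68 mm high; origin under its centre
- mallet: bystander: hammer lying at the right; origin under its middle
- brush: bystander: bench brush lying at the left; origin under its middle
There are look-alikes about, which are no part of the job. Leave any pink or turquoise look-alike of the blank_dark alone.

How it is judged:
By the outcome, as a careful person would: the job done as asked, in the order asked, and still so for the second after the job is handed in, with the robot touching nothing.
It also fails if it takes over 72 s, if anything falls off the work surface, if the arm or the gripper's body presses on something with over 40 N, if the wrist force passes 120 N, or if a joint passes its speed limit or range.

## Working session

There is one attempt and no reset: what is moved stays moved. The work goes in short steps, Python scripts to look and compute and a tool call to move; the robot and the scene stay as the last step left them, time stands still between calls to the robot, and variables do not carry over. Pictures are saved under pics/ and viewed, at most 10 in all, crops included, and the job is handed in when it is done.

Besides the shell and the picture viewer there is one more tool, called after "Emit:" as a command line: name --pt "numbers of a row" for each row, then --argument value for the rest. send_rows: Moves the arm, as the interface text tells. Its arguments: {"type":"object","properties":{"series":{"type":"array","items":{"type":"array","items":{"type":"number"}}},"newtons":{"type":"number"}},"required":["series"]}

```bash
mkdir -p pics; ls; cat > h.py <<'E'
import numpy as np, cv2
from scipy.spatial.transform import Rotation as R
from workcell import monitor, cams, order
def cam(n):
    s=monitor.get_state(); c=cams.camera(n)
    if 'hand_eye' in c:
        T=np.eye(4); T[:3,:3]=R.from_rotvec(s['eef_rot']).as_matrix(); T[:3,3]=s['eef_pos']
        c['T']=T@np.array(c['hand_eye'])
    else:
        T=np.eye(4); o=np.array(c['orientation']); T[:3,:3]=o if o.shape==(3,3) else R.from_rotvec(o).as_matrix(); T[:3,3]=c['xyz']; c['T']=T
    return c
def cloud(c):
    d=c['range_z']; K=np.array(c['K']); v,u=np.mgrid[:480,:640]
    p=np.stack([(u-K[0,2])/K[0,0]*d,-(v-K[1,2])/K[1,1]*d,-d],-1)
    return p@c['T'][:3,:3].T+c['T'][:3,3]
def ray(c,u,v,z):
    K=np.array(c['K']); r=c['T'][:3,:3]@np.array([(u-K[0,2])/K[0,0],-(v-K[1,2])/K[1,1],-1]); o=c['T'][:3,3]
    return o+r*(z-o[2])/r[2]
def save(n,im): cv2.imwrite('pics/'+n,cv2.cvtColor(im,cv2.COLOR_RGB2BGR))
E
python3 - <<'E'
from h import *
s=monitor.get_state(); print(s)
for n in ['top','side']:
    c=cam(n); print({k:np.array(v).tolist() for k,v in c.items() if k not in('pixels','range_z')}); save(n+'0.png',c['pixels']); np.savez(n+'0.npz',**{k:np.array(v) for k,v in c.items()})
E
```

```text
pics
{'t': 0.0, 'joints': array([ 1.15709986,  0.46943745, -0.04856828,  1.5336799 ,  0.02410753,
        1.14100204, -0.08226583]), 'joint_velocities': array([-4.89320048e-05, -1.42964034e-03, -1.06972789e-04, -1.21698975e-04,
        3.87227058e-04,  1.85405621e-03, -1.50443879e-03]), 'tau': array([ 3.67421680e-04, -5.07973659e+01, -8.07614322e-02, -2.36153966e+01,
       -6.13900088e-02,  3.80487100e-02,  1.86197731e-04]), 'eef_pos': array([ 0.2531441 , -0.62509175,  0.22150799]), 'eef_rot': array([-3.08176089e+00, -6.00423178e-01,  7.20815101e-04]), 'contact_force': array([0.4006057, 0.1056805, 0.5589386]), 'moment': array([0.0903628 , 0.03793166, 0.04002252]), 'grip_force': 0.0, 'opening': 0.08686798301160743}
{'K': [[448.3643785729543, 0.0, 314.9056817464042], [0.0, 448.3643785729543, 233.45689875568965], [0.0, 0.0, 1.0]], 'xyz': [0.4351342778219052, 0.008210317057755488, 1.0037151965935749], 'orientation': [0.10998823998076507, -0.1115369345285756, -1.5599901738493445], 'T': [[0.007867974495695373, 0.9900159481218909, -0.14073562960973474, 0.4351342778219052], [-0.9999678531535701, 0.008007129915980571, 0.0004225280445474128, 0.008210317057755488], [0.001545197972723164, 0.14072778096318422, 0.9900471221252063, 1.0037151965935749], [0.0, 0.0, 0.0, 1.0]]}
{'K': [[455.72720369836867, 0.0, 315.04628968318195], [0.0, 455.72720369836867, 243.42044293278067], [0.0, 0.0, 1.0]], 'xyz': [0.3976918014558188, 0.9371678197210549, 0.6324994318806227], 'orientation': [0.13750512604444917, -1.484011327233323, -2.607240660269015], 'T': [[-0.9862590729627895, 0.07477435254325238, -0.14731543435878044, 0.3976918014558188], [-0.16484427715321648, -0.5043962541938879, 0.8475911650347756, 0.9371678197210549], [-0.010927272688658118, 0.8602285829690339, 0.5097915061617597, 0.6324994318806227], [0.0, 0.0, 0.0, 1.0]]}
```

View pics/top0.png

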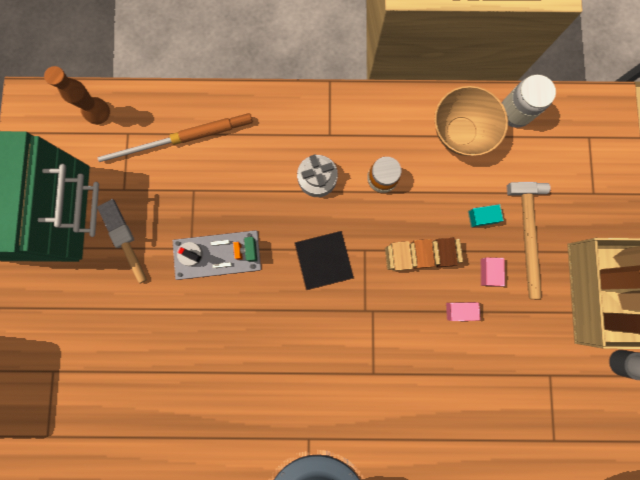

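The top view shows the rack at about (425,253) with pale (401,256), mid-brown (425,254) and dark (449,252) blanks. The jig is at (217,256) with its knob at (190,254), and the mat is at (324,260). The pink and turquoise blocks (487,215), (493,272) and (464,312) are look-alikes. The dark brown blank in the rack's right slot fits the description, and I'll confirm it in a crop.

```bash
python3 - <<'E'
from h import *
c=dict(np.load('top0.npz')); im=c['pixels']; P=cloud(c)
a=cv2.resize(im[225:285,380:510],None,fx=6,fy=6,interpolation=cv2.INTER_CUBIC)
b=cv2.resize(im[225:285,165:270],None,fx=6,fy=6,interpolation=cv2.INTER_CUBIC)
o=np.zeros((600,800,3),np.uint8);
a=cv2.resize(a,(650,300));b=cv2.resize(b,(525,300)); o[:300,:650]=a;o[300:,:525]=b
save('crop1.png',o)
def rect(m,name):
    q=P[m]; r=cv2.minAreaRect((q[:,:2]*1000).astype(np.float32)); print(name,m.sum(),np.round(q.mean(0),4),np.round(np.median(q[:,2]),4),r)
v,u=np.mgrid[:480,:640]; g=im.astype(int); Z=P[...,2]
box=lambda x0,y0,x1,y1:(u>=x0)&(u<x1)&(v>=y0)&(v<y1)
rect(box(290,225,360,295)&(g.max(-1)<50),'mat')
rect(box(380,230,470,275)&(Z>0.035)&(Z<.06),'rack+blanks')
rect(box(434,236,464,272)&(Z>0.03)&(g[...,0]<105),'dark')
rect(box(165,225,270,285)&(Z>0.004)&(g.max(-1)-g.min(-1)<40),'jig')
h=cv2.cvtColor(im,cv2.COLOR_RGB2HSV)
rect(box(165,225,210,285)&((h[...,0]<6)|(h[...,0]>174))&(h[...,1]>180)&(g[...,0]>120)&(Z>.03),'red')
rect(box(225,225,245,285)&(h[...,0]<16)&(h[...,1]>200)&(Z>.03),'orange')
rect(box(240,225,262,285)&(h[...,0]>50)&(h[...,0]<90)&(h[...,1]>80)&(Z>.03),'green')
E
```

```text
mat 2204 [ 0.5169 -0.012   0.0114] 0.0046 ((507.22235107421875, -15.013648986816406), (127.66171264648438, 104.69029235839844), 14.706121444702148)
rack+blanks 1958 [ 0.5302 -0.2268  0.0442] 0.0441 ((530.8584594726562, -227.32858276367188), (61.363563537597656, 156.360107421875), 5.264830112457275)
dark 43 [ 0.5195 -0.2785  0.041 ] 0.0418 ((531.5081176757812, -274.9817810058594), (49.78000259399414, 56.608882904052734), 89.29947662353516)
jig 2988 [0.5246 0.2309 0.0192] 0.0104 ((519.1467895507812, 163.87025451660156), (329.534912109375, 128.68252563476562), 82.97399139404297)
red 22 [0.5296 0.2856 0.0762] 0.076 ((529.5550537109375, 285.7672424316406), (8.5286865234375, 10.135448455810547), 63.4570198059082)
orange 43 [0.53   0.1688 0.071 ] 0.0508 ((482.6956481933594, 101.71725463867188), (207.83795166015625, 28.73898696899414), 55.16758346557617)
green 226 [0.5359 0.1459 0.0536] 0.0554 ((537.0078735351562, 147.42457580566406), (49.497196197509766, 18.607847213745117), 6.47377347946167)
```

View pics/crop1.png

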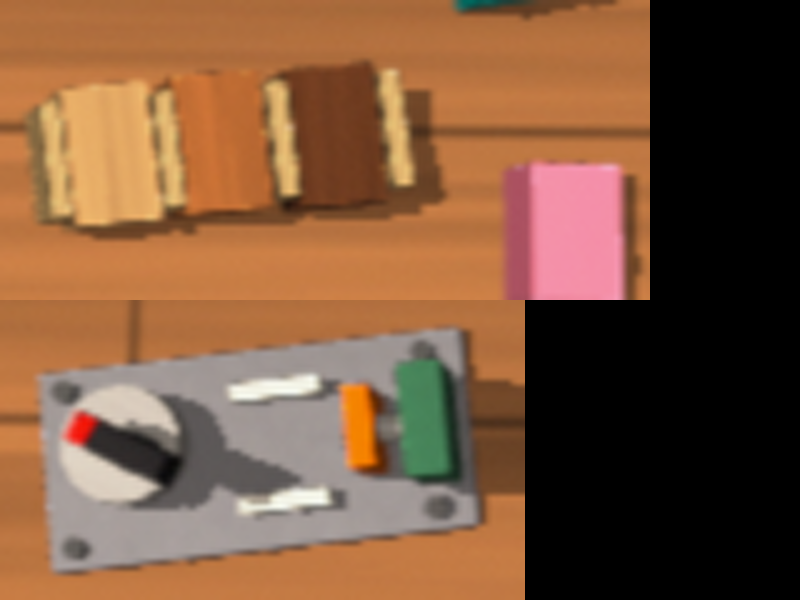

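Crop confirms it: the dark brown blank sits in the right-hand slot (crop centre about (333,136), so pixel (447,252)), and the pink and turquoise blocks lie outside the rack. Next I'll cast rays for the jig corners and work out the first move.

```bash
cat >> h.py <<'E'
def go(x,y,z,yaw,s=None):
    """row values from the measured pose to TCP at x,y,z, pointing down, closing axis at yaw deg (mod 180)"""
    s=s or monitor.get_state(); A=R.from_rotvec(s['eef_rot']); best=None
    for k in (0,180):
        a=np.radians(yaw+k); ty=np.array([np.cos(a),np.sin(a),0]); tz=np.array([0,0,-1.]); tx=np.cross(ty,tz)
        r=(A.inv()*R.from_matrix(np.stack([tx,ty,tz],1))).as_rotvec()
        if best is None or np.linalg.norm(r)<np.linalg.norm(best): best=r
    d=A.inv().apply(np.array([x,y,z])-s['eef_pos'])
    print('row',np.round(best/np.pi,4),np.round(d/.5,4),'turn deg',np.round(np.degrees(np.linalg.norm(best)),1),'mm',np.round(np.linalg.norm(d)*1e3))
def st():
    s=monitor.get_state(); y=R.from_rotvec(s['eef_rot']).as_matrix()
    print('t',round(s['t'],2),'pos',np.round(s['eef_pos'],4),'yaw',np.round(np.degrees(np.arctan2(y[1,1],y[0,1])),2),'tiltz',np.round(y[:,2],4),'j',np.round(s['joints'],2),'F',np.round(s['contact_force'],1),'M',np.round(s['moment'],2),'op',round(s['opening'],4),'g',round(s['grip_force'],1))
E
python3 - <<'E'
from h import *
c=dict(np.load('top0.npz'))
q=[ray(c,*p,.008)[:2] for p in [(173,240),(258,230.6),(261.4,269.4),(176,279.4)]]
q=np.array(q);print(q.round(4)); ctr=q.mean(0); d=(q[0]+q[3]-q[1]-q[2]);d/=np.linalg.norm(d)
print('jig ctr',ctr,'x dir deg',np.degrees(np.arctan2(d[1],d[0])),'origin',ctr-.012*d,'knob',ctr+.0445*d)
for p in [(0,0)]:
  print('blank', ray(c,446.6,252.2,.042), 'mat',ray(c,324,260,.003))
print('red',ray(c,165+82/5,225+(428-300)/5,.075),'bar other',ray(c,165+165/5,225+(470-300)/5,.075))
st(); go(.535,-.276,.2,5.3)
E
```

```text
[[0.5593 0.3252]
 [0.5821 0.1356]
 [0.4952 0.1258]
 [0.4716 0.3139]]
jig ctr [0.52707672 0.22511021] x dir deg 96.99811584782839 origin [0.52853876 0.21319961] knob [0.52165498 0.26927869]
blank [ 0.53334723 -0.27627238  0.042     ] mat [ 0.51761591 -0.01301914  0.003     ]
red [0.52889269 0.28519939 0.075     ] bar other [0.51166945 0.2499084  0.075     ]
t 0.1 pos [ 0.2532 -0.6252  0.2216] yaw -67.95 tiltz [-7.0e-04  1.5e-03 -1.0e+00] j [ 1.16  0.47 -0.05  1.53  0.02  1.14 -0.08] F [-0.2  0.1  0.2] M [-0.    0.01 -0.06] op 0.0868 g 0.0
row [-5.00e-04 -3.00e-04 -4.07e-01] [ 0.7846 -0.4356  0.0439] turn deg 73.3 mm 449.0
```

Emit:
send_rows --pt "0 0 -0.407 0.785 -0.436 0.044 0" --pt "0 0 -0.407 0.785 -0.436 0.044 0" --pt "0 0 -0.407 0.785 -0.436 0.044 0" --pt "0 0 -0.407 0.785 -0.436 0.044 0" --pt "0 0 -0.407 0.785 -0.436 0.044 0" --pt "0 0 -0.407 0.785 -0.436 0.044 0" --pt "0 0 -0.407 0.785 -0.436 0.044 0" --pt "0 0 -0.407 0.785 -0.436 0.044 0"

```text
t: 1.1
eef_pos: [0.5381, -0.2705, 0.2003]
eef_rot: [-2.105, -2.33, -0.005]
contact_force: [0.2, 0.3, 0.2]
opening: 0.0872
grip_force: 0.0
```

Emit:
send_rows --pt "0 0 0 0 0 0 0" --pt "0 0 0 0 0 0 0"

```text
t: 1.35
eef_pos: [0.534, -0.2786, 0.2003]
eef_rot: [-2.121, -2.318, 0.003]
contact_force: [-0.2, -0.5, 0.1]
opening: 0.0869
grip_force: 0.0
```

```bash
python3 - <<'E'
from h import *
st(); c=cam('wrist'); save('w1.png',c['pixels']); np.savez('w1.npz',**{k:np.array(v) for k,v in c.items()})
P=cloud(c); print(np.round(c['T'],3)); print(np.median(c['range_z']))
E
```

```text
t 1.35 pos [ 0.534  -0.2786  0.2003] yaw 5.09 tiltz [-0.0012 -0.0011 -1.    ] j [ 0.74  0.41 -0.44  1.72  0.2   1.06  0.32] F [-0.2 -0.5  0.1] M [-0.01 -0.05  0.07] op 0.0869 g 0.0
[[ 0.996 -0.085 -0.024  0.527]
 [ 0.088  0.953  0.289 -0.199]
 [-0.002 -0.29   0.957  0.363]
 [ 0.     0.     0.     1.   ]]
0.3295111
```

View pics/w1.png

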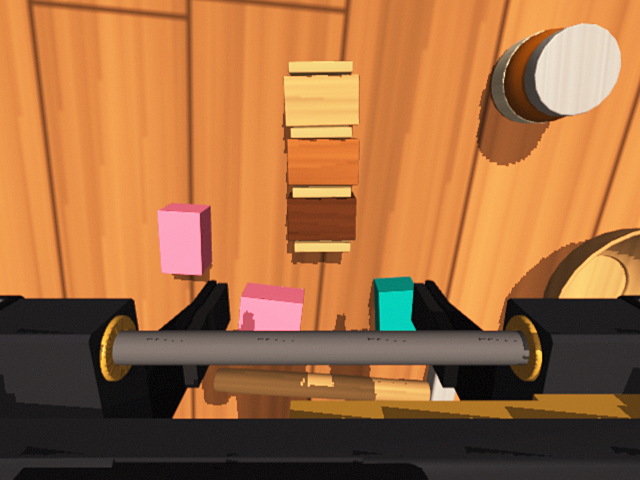

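Wrist view: rack with pale (321,100), mid-brown (323,160) and dark (321,217) blanks. Pink blocks are at (185,240) and (272,305), turquoise at (394,300). I'll measure the dark top from depth and check the neighbours' clearance.

```bash
python3 - <<'E'
from h import *
c=dict(np.load('w1.npz')); im=c['pixels']; P=cloud(c); g=im.astype(int); Z=P[...,2]
v,u=np.mgrid[:480,:640]
h=cv2.cvtColor(im,cv2.COLOR_RGB2HSV)
def rect(m,name):
    m=cv2.morphologyEx(m.astype(np.uint8),cv2.MORPH_OPEN,np.ones((3,3)))>0
    q=P[m]; r=cv2.minAreaRect((q[:,:2]*1000).astype(np.float32)); print(name,m.sum(),np.round(np.median(q[:,2]),4),np.round(r[0],1),np.round(r[1],1),round(r[2],2),'bbox',(q[:,:2].min(0)*1e3).round(),(q[:,:2].max(0)*1e3).round())
b=(u>270)&(u<370)&(v<270)
rect(b&(v>185)&(g[...,0]<125)&(Z>.037)&(Z<.05),'dark')
rect(b&(Z>.030)&(Z<.06),'rack')
rect(b&(v<130)&(v>70)&(Z>.037)&(Z<.0445),'pale')
rect((h[...,0]>80)&(h[...,0]<100)&(h[...,1]>100)&(v<330),'turq')
rect((h[...,0]>165)&(h[...,0]<178)&(h[...,1]>70)&(v<330),'pink')
E
```

```text
dark 798 0.042 [ 533.8 -277.6] [59.1 39.7] 5.45 bbox [ 503. -298.] [ 564. -256.]
rack 12814 0.0423 [ 530.4 -228. ] [ 61.4 155. ] 5.04 bbox [ 494. -307.] [ 565. -149.]
pale 3721 0.0421 [ 525.2 -179.1] [59.5 38.1] 6.4 bbox [ 494. -201.] [ 557. -157.]
turq 1990 0.0358 [ 586.7 -290.4] [ 46.8 213.3] 20.86 bbox [ 527. -398.] [ 635. -199.]
pink 6106 0.0359 [ 455.8 -296.4] [197.9 137.9] 88.71 bbox [ 385. -396.] [ 527. -199.]
```

Emit:
send_rows --pt "0 0 0 0.002 0 0.12 0" --pt "0 0 0 0.002 0 0.22 0" --pt "0 0 0 0.002 0 0.28 0" --pt "0 0 0 0.002 0 0.32 0" --pt "0 0 0 0.002 0 0.35 0" --pt "0 0 0 0.002 0 0.368 0" --pt "0 0 0 0.002 0 0.368 0" --pt "0 0 0 0.002 0 0.368 0"

```text
t: 2.4
eef_pos: [0.536, -0.2755, 0.0174]
eef_rot: [2.115, 2.321, 0.001]
contact_force: [0.1, 0.3, 0.3]
opening: 0.0871
grip_force: 0.0
```

Emit:
send_rows --pt "0 0 0 0 0 0 120" --pt "0 0 0 0 0 0 120" --pt "0 0 0 0 0 0 120" --pt "0 0 0 0 0 0 120" --pt "0 0 0 0 0 0 120" --pt "0 0 0 0 0 0 120" --newtons 20

```text
t: 3.15
eef_pos: [0.5352, -0.2753, 0.0167]
eef_rot: [2.116, 2.322, -0.0]
contact_force: [-2.3, -0.3, 2.1]
opening: 0.0597
grip_force: 20.0
```

Emit:
send_rows --pt "0 0 0 0 0 -0.02 120" --pt "0 0 0 0 0 -0.06 120" --pt "0 0 0 0 0 -0.12 120" --pt "0 0 0 0 0 -0.2 120" --pt "0 0 0 0 0 -0.24 120" --pt "0 0 0 0 0 -0.24 120"

```text
t: 3.9
eef_pos: [0.5368, -0.2757, 0.1396]
eef_rot: [2.113, 2.318, 0.002]
contact_force: [0.7, 0.4, -1.6]
opening: 0.0601
grip_force: 20.0
```

```bash
python3 - <<'E'
from h import *
st(); go(.517,-.013,.1,-83)
E
```

```text
t 3.9 pos [ 0.5368 -0.2757  0.1396] yaw 5.31 tiltz [ 0.0049 -0.0025 -1.    ] j [ 0.73  0.47 -0.43  1.78  0.24  0.94  0.29] F [ 0.7  0.4 -1.6] M [-0.03 -0.07  0.02] op 0.0601 g 20.0
row [ 1.900e-03 -4.000e-04  4.906e-01] [0.527  0.0088 0.0776] turn deg 88.3 mm 266.0
```

Emit:
send_rows --pt "0 0 0.05 0.1 0 0 120" --pt "0 0 0.11 0.2 0.002 0 120" --pt "0 0 0.17 0.3 0.004 0.01 120" --pt "0 0 0.23 0.4 0.006 0.02 120" --pt "0 0 0.29 0.47 0.008 0.04 120" --pt "0 0 0.35 0.51 0.009 0.06 120" --pt "0 0 0.41 0.527 0.009 0.078 120" --pt "0 0 0.46 0.527 0.009 0.078 120"

```text
t: 4.9
eef_pos: [0.5139, -0.0113, 0.0961]
eef_rot: [-3.123, -0.337, 0.005]
contact_force: [0.3, -0.4, -0.6]
opening: 0.0596
grip_force: 20.0
```

Emit:
send_rows --pt "0 0 0.03 0 0 0 120" --pt "0 0 0.03 0 0 0 120" --pt "0 0 0.03 0 0 0 120"

```text
t: 5.28
eef_pos: [0.5151, -0.0124, 0.0972]
eef_rot: [-3.135, -0.197, 0.001]
contact_force: [0.7, -0.5, -1.8]
opening: 0.0597
grip_force: 20.0
```

```bash
python3 - <<'E'
from h import *
st(); go(.517,-.013,.017,-83)
E
```

```text
t 5.28 pos [ 0.5151 -0.0124  0.0972] yaw -82.81 tiltz [-7.e-04  0.e+00 -1.e+00] j [ 0.08  0.37 -0.17  2.03  0.09  0.75 -1.59] F [ 0.7 -0.5 -1.8] M [ 0.01 -0.01 -0.04] op 0.0597 g 20.0
row [-0.      0.0002  0.0011] [0.0038 0.0017 0.1605] turn deg 0.2 mm 80.0
```

Emit:
send_rows --pt "0 0 0 0 0 0.06 120" --pt "0 0 0 0 0 0.11 120" --pt "0 0 0 0 0 0.14 120" --pt "0 0 0 0 0 0.155 120" --pt "0 0 0 0 0 0.16 120" --pt "0 0 0 0 0 0.162 120" --pt "0 0 0 0 0 0.164 120" --pt "0 0 0 0 0 0.164 120"

```text
t: 6.28
eef_pos: [0.5157, -0.0125, 0.0159]
eef_rot: [3.135, 0.195, 0.001]
contact_force: [0.0, 0.2, -0.9]
opening: 0.0599
grip_force: 20.0
```

Emit:
send_rows --pt "0 0 0 0 0 0.002 120" --pt "0 0 0 0 0 0.002 120"

```text
t: 6.52
eef_pos: [0.5154, -0.0125, 0.0146]
eef_rot: [3.135, 0.195, 0.0]
contact_force: [-1.4, -0.5, -0.9]
opening: 0.06
grip_force: 20.0
```

Emit:
send_rows --pt "0 0 0 0 0 0.001 120" --pt "0 0 0 0 0 0.002 120" --pt "0 0 0 0 0 0.002 120"

```text
t: 6.9
eef_pos: [0.5154, -0.0125, 0.0137]
eef_rot: [3.135, 0.195, 0.0]
contact_force: [-0.8, 0.2, 0.9]
opening: 0.0598
grip_force: 20.0
```

Emit:
send_rows --pt "0 0 0 0 0 0 0" --pt "0 0 0 0 0 0 0" --pt "0 0 0 0 0 0 0" --pt "0 0 0 0 0 -0.05 0" --pt "0 0 0 0 0 -0.12 0" --pt "0 0 0 0 0 -0.16 0" --pt "0 0 0 0 0 -0.16 0"

```text
t: 7.78
eef_pos: [0.5166, -0.0125, 0.0949]
eef_rot: [3.135, 0.195, 0.006]
contact_force: [-0.1, -0.4, 0.3]
opening: 0.0869
grip_force: 0.0
```

Emit:
send_rows --pt "0 0 -0.5 0 0 0 0" --pt "0 0 -0.5 0 0 0 0" --pt "0 0 -0.5 0 0 0 0" --pt "0 0 -0.5 0 0 0 0" --pt "0 0 -0.5 0 0 0 0" --pt "0 0 -0.5 0 0 0 0" --pt "0 0 -0.5 0 0 0 0" --pt "0 0 -0.5 0 0 0 0"

```text
t: 8.78
eef_pos: [0.5145, -0.0125, 0.0921]
eef_rot: [-2.153, -2.285, 0.002]
contact_force: [-0.9, -0.4, 0.4]
opening: 0.0867
grip_force: 0.0
```

Emit:
send_rows --pt "0 0 -0.04 0 0 0 0" --pt "0 0 -0.04 0 0 0 0" --pt "0 0 -0.04 0 0 0 0"

```text
t: 9.15
eef_pos: [0.515, -0.0125, 0.0929]
eef_rot: [-2.016, -2.408, 0.001]
contact_force: [-0.2, 0.6, 0.2]
opening: 0.087
grip_force: 0.0
```

```bash
python3 - <<'E'
from h import *
st(); go(.5155,-.0125,.018,7)
c=cam('wrist'); save('w2.png',c['pixels'])
P=cloud(c);g=c['pixels'].astype(int); Z=P[...,2]
m=(Z>.036)&(Z<.044)&(abs(P[...,0]-.515)<.05)&(abs(P[...,1]+.0125)<.05)&(g[...,0]>g[...,2]+10)
r=cv2.minAreaRect((P[m][:,:2]*1000).astype(np.float32)); print(m.sum(),r)
E
```

```text
t 9.15 pos [ 0.515  -0.0125  0.0929] yaw 10.15 tiltz [-1.1e-03  2.0e-04 -1.0e+00] j [ 0.38  0.43 -0.55  2.01  0.31  0.78 -0.17] F [-0.2  0.6  0.2] M [-0.   -0.11  0.01] op 0.087 g 0.0
row [-0.0004 -0.0001  0.0175] [-0.0002  0.0012  0.1498] turn deg 3.1 mm 75.0
5709 ((513.1010131835938, -12.44314193725586), (38.062557220458984, 60.74750900268555), 7.012388706207275)
```

Emit:
send_rows --pt "0 0 0.018 0 0 0.02 0" --pt "0 0 0.018 0 0 0.07 0" --pt "0 0 0.018 0 0 0.11 0" --pt "0 0 0.018 0 0 0.135 0" --pt "0 0 0.018 0 0 0.15 0" --pt "0 0 0.018 0 0 0.15 0" --pt "0 0 0.018 0 0 0.15 0"

```text
t: 10.07
eef_pos: [0.5159, -0.0124, 0.0191]
eef_rot: [2.081, 2.352, 0.001]
contact_force: [0.6, -0.3, -0.5]
opening: 0.087
grip_force: 0.0
```

Emit:
send_rows --pt "0 0 0 0 0 0 180" --pt "0 0 0 0 0 0 180" --pt "0 0 0 0 0 0 180" --pt "0 0 0 0 0 0 180" --pt "0 0 0 0 0 0 180" --pt "0 0 0 0 0 0 180" --pt "0 0 0 0 0 0 180"

```text
t: 10.95
eef_pos: [0.5152, -0.0125, 0.0185]
eef_rot: [-2.081, -2.353, 0.001]
contact_force: [-0.4, -0.3, -0.1]
opening: 0.0378
grip_force: 20.0
```

Emit:
send_rows --pt "0 0 0 0 0 -0.02 180" --pt "0 0 0 0 0 -0.08 180" --pt "0 0 0 0 0 -0.18 180" --pt "0 0 0 0 0 -0.26 180" --pt "0 0 0 0 0 -0.3 180" --pt "0 0 0 0 0 -0.3 180"

```text
t: 11.7
eef_pos: [0.5165, -0.0124, 0.1705]
eef_rot: [2.079, 2.35, 0.004]
contact_force: [-0.5, 0.5, -1.0]
opening: 0.0378
grip_force: 20.0
```

```bash
python3 - <<'E'
from h import *
st(); go(.5285,.213,.165,7)
E
```

```text
t 11.7 pos [ 0.5165 -0.0124  0.1705] yaw 7.0 tiltz [ 4.4e-03 -6.0e-04 -1.0e+00] j [ 0.42  0.32 -0.58  1.94  0.22  0.94 -0.15] F [-0.5  0.5 -1. ] M [-0.04 -0.12  0.01] op 0.0378 g 20.0
row [0.0014 0.0004 0.    ] [0.4445 0.0787 0.0108] turn deg 0.3 mm 226.0
```

Emit:
send_rows --pt "0 0 0 0.06 0.01 0 180" --pt "0 0 0 0.16 0.03 0 180" --pt "0 0 0 0.26 0.05 0 180" --pt "0 0 0 0.36 0.065 0.005 180" --pt "0 0 0 0.42 0.075 0.01 180" --pt "0 0 0 0.444 0.079 0.01 180" --pt "0 0 0 0.444 0.079 0.01 180" --pt "0 0 0 0.444 0.079 0.01 180"

```text
t: 12.7
eef_pos: [0.5277, 0.2106, 0.1631]
eef_rot: [2.084, 2.35, -0.002]
contact_force: [-0.0, -0.9, -1.0]
opening: 0.0376
grip_force: 20.0
```

```bash
python3 - <<'E'
from h import *
st(); c=cam('wrist'); save('w3.png',c['pixels']); np.savez('w3.npz',**{k:np.array(v) for k,v in c.items()}); st()
E
```

```text
t 12.7 pos [0.5277 0.2106 0.1631] yaw 6.88 tiltz [-5.0e-04 -1.6e-03 -1.0e+00] j [ 0.02  0.43 -0.62  1.83  0.3   0.98 -0.6 ] F [-0.  -0.9 -1. ] M [-0.02 -0.07 -0.02] op 0.0376 g 20.0
t 12.75 pos [0.5278 0.2106 0.1633] yaw 6.86 tiltz [-3.0e-04 -1.3e-03 -1.0e+00] j [ 0.02  0.43 -0.62  1.83  0.3   0.98 -0.6 ] F [ 0.  -0.6  0.2] M [ 0.02 -0.06  0.01] op 0.0378 g 20.0
```

View pics/w3.png

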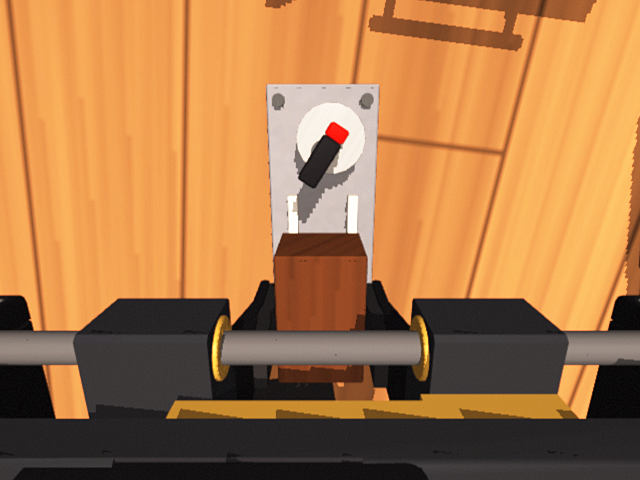

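The wrist view shows the held blank at (320,310). The jig beyond it has its far edge from (267,85) to (379,85), guides at (293,213) and (352,213), and the knob bar from red end (337,131) to (308,182). I'll use these to find the jig's frame and compare it with the held blank.

```bash
python3 - <<'E'
from h import *
c=dict(np.load('w3.npz')); im=c['pixels']; P=cloud(c); g=im.astype(int); Z=P[...,2]
v,u=np.mgrid[:480,:640]; h=cv2.cvtColor(im,cv2.COLOR_RGB2HSV)
box=(u>255)&(u<390)&(v>75)&(v<232)
# base side edges by saturation: grey vs wood
L=[];Rr=[]
for row in range(95,225,5):
    s=(h[row,:,1]<60)
    xs=np.where(s[255:392])[0]+255
    L.append(ray(c,xs.min()-.5,row,.008)[:2]); Rr.append(ray(c,xs.max()+.5,row,.008)[:2])
L=np.array(L);Rr=np.array(Rr)
def line(p):
    vx,vy,x,y=cv2.fitLine((p*1000).astype(np.float32),cv2.DIST_HUBER,0,.01,.01).ravel(); 
    if vy<0: vx,vy=-vx,-vy
    return np.array([x,y]),np.array([vx,vy]),np.degrees(np.arctan2(vy,vx))
l,r=line(L),line(Rr); print('L',l[2],'R',r[2])
far=[]
for col in range(285,362,5):
    rr=np.where(h[75:100,col,1]<60)[0].min()+75; far.append(ray(c,col,rr-.5,.008)[:2])
f=line(np.array(far)@np.array([[0,1],[1,0]])); print('far',far[0],far[-1])
d=(l[1]+r[1]);d/=np.linalg.norm(d); n=np.array([-d[1],d[0]])
yL,yR=l[0]@n,r[0]@n; print('width',yR-yL,'xdir',np.degrees(np.arctan2(d[1],d[0])))
xf=np.mean(np.array(far)@d)*1000
yc=(yL+yR)/2
print('origin', d*(xf-107)+n*yc, 'knob',d*(xf-50.5)+n*yc)
# guides, top z .018
for a,b in((285,302),(343,362)):
    m=(u>a)&(u<b)&(v>194)&(v<230)&(g.min(-1)>225); 
    uu=u[m].mean(); vv=v[m].mean(); p=ray(c,uu,vv,.018)[:2]*1000; print('guide',m.sum(),'jig y',p@n-yc)
# bar
m=box&(Z>.068)&(Z<.082); q=P[m][:,:2]*1000; print('bar',m.sum(),cv2.minAreaRect(q.astype(np.float32)))
m2=m&(g[...,0]>180); print('red',P[m2].mean(0),'blk',P[m&~m2].mean(0))
# held blank near top edge & sides
m=(u>265)&(u<375)&(v>225)&(v<262)&(g[...,0]<150); q=P[m]; print('blank front z range',np.percentile(q[:,2],[2,98]))
zt=.1631+(.036-.0155)
for row in (262,275):
    s=np.where((g[row,265:380,0]>g[row,265:380,2]+20)&(abs(Z[row,265:380]-zt)<.012))[0]+265
    for uu in (s.min()-.5,s.max()+.5): p=ray(c,uu,row,zt)[:2]*1000; print(row,uu,p,'jig y',p@n-yc)
st()
s=monitor.get_state();p=s['eef_pos'][:2]*1000;o=d*(xf-107)+n*yc; print('tcp in jig',(p-o)@d,(p-o)@n)
E
```

```text
L 96.74813 R 96.85821
far [0.48641476 0.31753545] [0.54477516 0.32524984]
width -88.80664 xdir 96.80317
origin [528.19729327 215.183252  ] knob [521.50436476 271.28543341]
guide 250 jig y 25.14453358055391
guide 307 jig y -25.19732395855931
bar 1441 ((521.5463256835938, 271.9285583496094), (44.08720397949219, 14.024134635925293), 64.5254135131836)
red [0.52878981 0.28748131 0.07482553] blk [0.51949839 0.26802155 0.0748915 ]
blank front z range [0.15034166 0.18434017]
262 273.5 [505.41427848 235.74190104] jig y 20.18726107121381
262 367.5 [542.9403769  240.25575892] jig y -17.609321388535022
275 273.5 [505.88053234 230.13341534] jig y 20.38866523224192
275 366.5 [543.40970126 234.64976886] jig y -17.411261736574716
t 12.75 pos [0.5278 0.2106 0.1633] yaw 6.86 tiltz [-3.0e-04 -1.3e-03 -1.0e+00] j [ 0.02  0.43 -0.62  1.83  0.3   0.98 -0.6 ] F [ 0.  -0.6  0.2] M [ 0.02 -0.06  0.01] op 0.0378 g 20.0
tcp in jig -4.474382340506224 0.9167045294684203
```

Emit:
send_rows --pt "0 0 0 0.009 0.0024 0.06 180" --pt "0 0 0 0.009 0.0024 0.13 180" --pt "0 0 0 0.009 0.0024 0.18 180" --pt "0 0 0 0.009 0.0024 0.22 180" --pt "0 0 0 0.009 0.0024 0.235 180" --pt "0 0 0 0.009 0.0024 0.235 180" --pt "0 0 0 0.009 0.0024 0.235 180" --pt "0 0 0 0.009 0.0024 0.235 180"

```text
t: 13.75
eef_pos: [0.5287, 0.2176, 0.0469]
eef_rot: [2.081, 2.352, 0.002]
contact_force: [-0.3, 0.2, 0.0]
opening: 0.0379
grip_force: 20.0
```

```bash
python3 - <<'E'
from h import *
st(); d=np.array([-.1185,.993]);n=np.array([-.993,-.1185]);o=np.array([528.2,215.2])
p=monitor.get_state()['eef_pos'][:2]*1000; print('tcp in jig',(p-o)@d,(p-o)@n)
c=cam('side'); im=c['pixels']
K=np.array(c['K']); q=c['T'][:3,:3].T@(np.array([.528,.215,.03])-c['T'][:3,3]); u=int(K[0,2]+K[0,0]*q[0]/-q[2]); v=int(K[1,2]-K[1,1]*q[1]/-q[2]); print(u,v)
save('s1.png',cv2.resize(im[max(v-60,0):v+60,max(u-80,0):u+80],None,fx=4,fy=4,interpolation=cv2.INTER_CUBIC))
E
```

```text
t 13.75 pos [0.5287 0.2176 0.0469] yaw 7.01 tiltz [ 1.6e-03  5.0e-04 -1.0e+00] j [-0.05  0.58 -0.55  1.91  0.42  0.77 -0.72] F [-0.3  0.2  0. ] M [ 0.01 -0.08  0.01] op 0.0379 g 20.0
tcp in jig 2.311880661183343 -0.7871381174467696
313 313
```

View pics/s1.png

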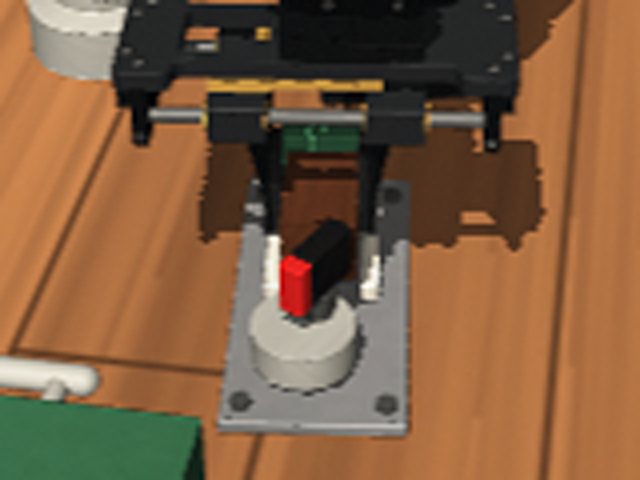

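The side crop shows the blank between the guides (272,265) and (371,268), behind the knob bar and in front of the pad. It is well aligned, so I'll lower it.

Emit:
send_rows --pt "0 0 0 -0.004 0 0.01 180" --pt "0 0 0 -0.004 0 0.02 180" --pt "0 0 0 -0.004 0 0.03 180" --pt "0 0 0 -0.004 0 0.038 180" --pt "0 0 0 -0.004 0 0.042 180" --pt "0 0 0 -0.004 0 0.043 180" --pt "0 0 0 -0.004 0 0.043 180"

```text
t: 14.68
eef_pos: [0.5285, 0.2154, 0.0246]
eef_rot: [2.081, 2.353, 0.0]
contact_force: [-0.0, -0.2, -1.4]
opening: 0.0379
grip_force: 20.0
```

Emit:
send_rows --pt "0 0 0 0 0 0.001 180" --pt "0 0 0 0 0 0.002 180" --pt "0 0 0 0 0 0.002 180"

```text
t: 15.05
eef_pos: [0.5284, 0.2153, 0.0236]
eef_rot: [2.081, 2.353, 0.0]
contact_force: [0.4, -0.6, -1.1]
opening: 0.0379
grip_force: 20.0
```

Emit:
send_rows --pt "0 0 0 0 0 0.001 180" --pt "0 0 0 0 0 0.002 180" --pt "0 0 0 0 0 0.002 180"

```text
t: 15.42
eef_pos: [0.5284, 0.2153, 0.0235]
eef_rot: [2.081, 2.353, -0.0]
contact_force: [-1.6, -1.7, 7.0]
opening: 0.0379
grip_force: 20.0
```

Emit:
send_rows --pt "0 0 0 0 0 -0.001 60" --pt "0 0 0 0 0 -0.001 60" --pt "0 0 0 0 0 -0.001 60" --pt "0 0 0 0 0 -0.04 60" --pt "0 0 0 0 0 -0.12 60" --pt "0 0 0 0 0 -0.22 60" --pt "0 0 0 0 0 -0.26 0" --pt "0 0 0 0 0 -0.26 0"

```text
t: 16.42
eef_pos: [0.5296, 0.2161, 0.1554]
eef_rot: [2.08, 2.351, 0.007]
contact_force: [0.1, 0.5, 0.3]
opening: 0.079
grip_force: 0.0
```

```bash
python3 - <<'E'
from h import *
st(); c=cam('wrist'); save('w4.png',c['pixels']); im=c['pixels'];P=cloud(c);g=im.astype(int);Z=P[...,2]
m=(Z>.038)&(Z<.05)&(abs(P[...,0]-.528)<.05)&(abs(P[...,1]-.215)<.05)&(g[...,0]>g[...,2]+10)&(g[...,1]<120)
m=cv2.morphologyEx(m.astype(np.uint8),cv2.MORPH_OPEN,np.ones((3,3)))>0
if m.sum(): print(m.sum(),np.median(Z[m]),cv2.minAreaRect((P[m][:,:2]*1000).astype(np.float32)))
m=(Z>.068)&(Z<.082)&(abs(P[...,0]-.5215)<.035)&(abs(P[...,1]-.2716)<.035); print('bar',m.sum(),cv2.minAreaRect((P[m][:,:2]*1000).astype(np.float32)))
go(.5215,.2717,.12,64.5+90); go(.5215,.2717,.12,64.5+90-115)
E
```

```text
t 16.43 pos [0.5296 0.2161 0.1554] yaw 7.01 tiltz [ 0.005   0.0017 -1.    ] j [ 0.02  0.44 -0.62  1.83  0.31  0.96 -0.62] F [0.1 0.5 0.3] M [ 0.01 -0.15 -0.03] op 0.079 g 0.0
4061 0.044146669804910055 ((528.3619995117188, 213.0953369140625), (38.068016052246094, 65.68147277832031), 7.2415971755981445)
bar 1506 ((521.5992431640625, 271.9910888671875), (44.030765533447266, 14.034132957458496), 64.57733917236328)
row [ 0.0006 -0.0002  0.1806] [ 0.1135 -0.0006  0.0672] turn deg 32.5 mm 66.0
row [ 0.0006  0.0002 -0.1805] [ 0.1135 -0.0006  0.0672] turn deg 32.5 mm 66.0
```

View pics/w4.png

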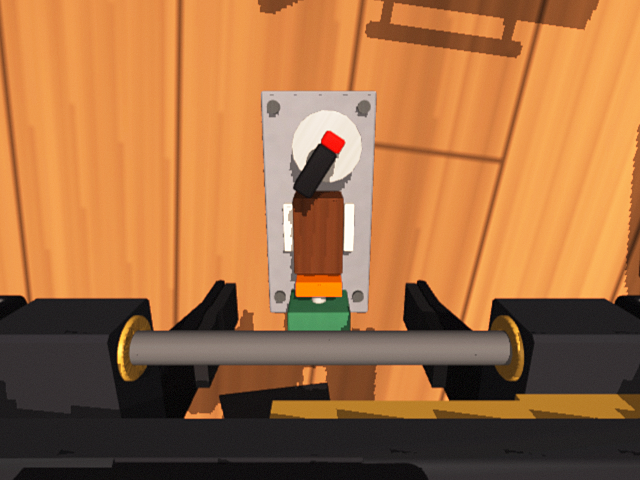

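The blank lies flat (top at z 0.044) between the guides, against the orange pad (319,286), with the knob's red end at (333,142). The bar's direction of 64.5° gives cam ≈ 0.02. I'll turn the wrist the long way round, so that the clockwise turn stays within joint 7's range.

Emit:
send_rows --pt "0 0 -0.82 0.113 0 0.067 140" --pt "0 0 -0.82 0.113 0 0.067 140" --pt "0 0 -0.82 0.113 0 0.067 140" --pt "0 0 -0.82 0.113 0 0.067 140" --pt "0 0 -0.82 0.113 0 0.067 140" --pt "0 0 -0.82 0.113 0 0.067 140" --pt "0 0 -0.82 0.113 0 0.067 140" --pt "0 0 -0.82 0.113 0 0.067 140"

```text
t: 17.48
eef_pos: [0.5206, 0.2708, 0.1175]
eef_rot: [0.091, -3.138, 0.002]
contact_force: [0.3, 0.4, 0.5]
opening: 0.0393
grip_force: 0.0
```

```bash
python3 - <<'E'
from h import *
st(); go(.5216,.2719,.12,154.5)
E
```

```text
t 17.48 pos [0.5206 0.2708 0.1175] yaw 93.33 tiltz [-0.0026 -0.0012 -1.    ] j [ 0.13  0.63 -0.96  1.81  0.6   1.02  0.56] F [0.3 0.4 0.5] M [ 0.14 -0.11 -0.01] op 0.0393 g 0.0
row [ 2.000e-04 -9.000e-04 -3.398e-01] [-0.0022  0.0021 -0.005 ] turn deg 61.2 mm 3.0
```

Emit:
send_rows --pt "0 0 -0.34 0 0 0 140" --pt "0 0 -0.34 0 0 0 140" --pt "0 0 -0.34 0 0 0 140" --pt "0 0 -0.34 0 0 0 140" --pt "0 0 -0.34 0 0 0 140" --pt "0 0 -0.34 0 0 0 140" --pt "0 0 -0.34 0 0 0 140" --pt "0 0 -0.34 0 0 0 140"

```text
t: 18.48
eef_pos: [0.5211, 0.2712, 0.1183]
eef_rot: [1.666, -2.662, -0.0]
contact_force: [0.2, -0.8, -0.2]
opening: 0.0393
grip_force: 0.0
```

```bash
python3 - <<'E'
from h import *
st(); go(.5216,.2719,.052,154.5)
E
```

```text
t 18.48 pos [0.5211 0.2712 0.1183] yaw 154.06 tiltz [-1.1e-03 -5.0e-04 -1.0e+00] j [ 0.24  0.76 -1.19  1.81  0.79  1.14  1.47] F [ 0.2 -0.8 -0.2] M [ 0.14 -0.09 -0.  ] op 0.0393 g 0.0
row [ 0.0002 -0.0003 -0.0024] [-0.0019 -0.0003  0.1326] turn deg 0.4 mm 66.0
```

Emit:
send_rows --pt "0 0 0 -0.002 0 0.04 140" --pt "0 0 0 -0.002 0 0.08 140" --pt "0 0 0 -0.002 0 0.11 140" --pt "0 0 0 -0.002 0 0.125 140" --pt "0 0 0 -0.002 0 0.132 140" --pt "0 0 0 -0.002 0 0.132 140" --pt "0 0 0 -0.002 0 0.132 140"

```text
t: 19.35
eef_pos: [0.5222, 0.2726, 0.0536]
eef_rot: [-1.668, 2.661, -0.0]
contact_force: [-0.2, -0.5, 1.1]
opening: 0.0395
grip_force: 0.0
```

Emit:
send_rows --pt "0 0 0 0 0 0 240" --pt "0 0 0 0 0 0 240" --pt "0 0 0 0 0 0 240" --pt "0 0 0 0 0 0 240" --pt "0 0 0 0 0 0 240" --newtons 35

```text
t: 19.98
eef_pos: [0.5221, 0.2722, 0.0531]
eef_rot: [-1.668, 2.662, -0.001]
contact_force: [1.6, 0.2, -0.3]
opening: 0.0132
grip_force: 35.0
```

```bash
python3 - <<'E'
from h import *
st()
E
```

```text
t 19.98 pos [0.5221 0.2722 0.0531] yaw 154.16 tiltz [ 4.e-04 -2.e-04 -1.e+00] j [ 0.2   0.83 -1.12  1.85  0.87  1.05  1.41] F [ 1.6  0.2 -0.3] M [-0.02 -0.17  0.03] op 0.0132 g 35.0
```

Emit:
send_rows --pt "0 0 0.04 0 0 0 240" --pt "0 0 0.08 0 0 0 240" --pt "0 0 0.12 0 0 0 240" --pt "0 0 0.16 0 0 0 240" --pt "0 0 0.2 0 0 0 240" --pt "0 0 0.25 0 0 0 240" --pt "0 0 0.3 0 0 0 240" --pt "0 0 0.35 0 0 0 240"

```text
t: 20.98
eef_pos: [0.5225, 0.2717, 0.0531]
eef_rot: [-0.024, 3.141, -0.001]
contact_force: [2.2, -1.1, -0.6]
opening: 0.0135
grip_force: 35.0
```

```bash
python3 - <<'E'
from h import *
st()
E
```

```text
t 20.98 pos [0.5225 0.2717 0.0531] yaw 90.86 tiltz [ 8.e-04 -8.e-04 -1.e+00] j [ 0.08  0.71 -0.89  1.85  0.69  0.92  0.45] F [ 2.2 -1.1 -0.6] M [-0.11 -0.41  0.12] op 0.0135 g 35.0
```

Emit:
send_rows --pt "0 0 0.05 0 0 0 240" --pt "0 0 0.1 0 0 0 240" --pt "0 0 0.15 0 0 0 240" --pt "0 0 0.2 0 0 0 240" --pt "0 0 0.25 0 0 0 240" --pt "0 0 0.3 0 0 0 240" --pt "0 0 0.34 0 0 0 240" --pt "0 0 0.37 0 0 0 240"

```text
t: 21.98
eef_pos: [0.5223, 0.2714, 0.0531]
eef_rot: [1.697, 2.641, -0.002]
contact_force: [2.3, -2.2, 0.3]
opening: 0.0139
grip_force: 36.2
```

Emit:
send_rows --pt "0 0 0.01 0 0 0 240" --pt "0 0 0.01 0 0 0 240"

```text
t: 22.22
eef_pos: [0.5222, 0.2714, 0.0531]
eef_rot: [1.736, 2.616, -0.002]
contact_force: [0.9, -4.5, 2.8]
opening: 0.0141
grip_force: 35.6
```

```bash
python3 - <<'E'
from h import *
st()
E
```

```text
t 22.23 pos [0.5222 0.2714 0.0531] yaw 22.87 tiltz [ 6.0e-04 -1.9e-03 -1.0e+00] j [-0.1   0.61 -0.61  1.86  0.47  0.82 -0.56] F [ 0.9 -4.5  2.8] M [-0.84 -0.36  0.73] op 0.0141 g 35.6
```

Emit:
send_rows --pt "0 0 0 0 0 0 140" --pt "0 0 0 0 0 0 140" --pt "0 0 0 0 0 0 140" --pt "0 0 0 0 0 -0.03 140" --pt "0 0 0 0 0 -0.1 140" --pt "0 0 0 0 0 -0.2 140" --pt "0 0 0 0 0 -0.25 140" --pt "0 0 0 -0.06 0 -0.25 140"

```text
t: 23.22
eef_pos: [0.5337, 0.2486, 0.1824]
eef_rot: [1.731, 2.619, 0.011]
contact_force: [0.3, -0.7, -0.7]
opening: 0.0391
grip_force: 0.0
```

Emit:
send_rows --pt "0 0 0 -0.08 0 0 140" --pt "0 0 0 -0.08 0 0 140" --pt "0 0 0 -0.08 0 0 140"

```text
t: 23.6
eef_pos: [0.5487, 0.2086, 0.1788]
eef_rot: [-1.739, -2.616, -0.002]
contact_force: [-0.4, 0.8, 1.2]
opening: 0.0393
grip_force: 0.0
```

```bash
python3 - <<'E'
from h import *
st(); c=cam('wrist'); save('w5.png',c['pixels']); im=c['pixels'];P=cloud(c);g=im.astype(int);Z=P[...,2]
d=np.array([-.1185,.993]);n=np.array([-.993,-.1185]);o=np.array([528.2,215.2])
m=(Z>.068)&(Z<.082)&(abs(P[...,0]-.5215)<.035)&(abs(P[...,1]-.2716)<.035); print('bar',m.sum(),cv2.minAreaRect((P[m][:,:2]*1000).astype(np.float32)))
r=m&(g[...,0]>150)&(g[...,1]<80); v=P[r].mean(0)-P[m&~r].mean(0); a=np.degrees(np.arctan2(v[1],v[0])); print('red dir',a,'cam',np.radians((180+np.degrees(2.6)-(a-96.8))%360))
J=(P[...,:2]*1000-o); jx=J@d; jy=J@n
m=(Z>.041)&(Z<.048)&(abs(jy)<24)&(abs(jx)<45)&(g[...,0]>g[...,2]+10)&(g[...,1]<100); m&=(g[...,0]<170)
print('blank',np.median(Z[m]),np.percentile(jx[m],[1,99]),np.percentile(jy[m],[1,99]))
m=(abs(jy)<15)&(jx<-25)&(jx>-50)&(g[...,0]>200)&(g[...,1]>80)&(g[...,2]<60)&(Z>.045)
print('orange',m.sum(),np.percentile(jx[m],[1,50,99]) if m.sum() else 0)
E
```

```text
t 23.6 pos [0.5487 0.2086 0.1788] yaw 22.78 tiltz [ 6.0e-04  1.2e-03 -1.0e+00] j [ 0.08  0.45 -0.69  1.77  0.33  1.04 -0.33] F [-0.4  0.8  1.2] M [ 0.03 -0.09  0.03] op 0.0393 g 0.0
bar 1304 ((521.499755859375, 271.9442443847656), (13.981188774108887, 43.81302261352539), 24.986289978027344)
red dir -66.39850613787138 cam 2.3067586128522377
blank 0.04427700359448555 [-38.26422485  20.76001989] [-16.49333435  20.23145281]
orange 537 [-49.77382458 -43.31515025 -38.52540315]
```

View pics/w5.png

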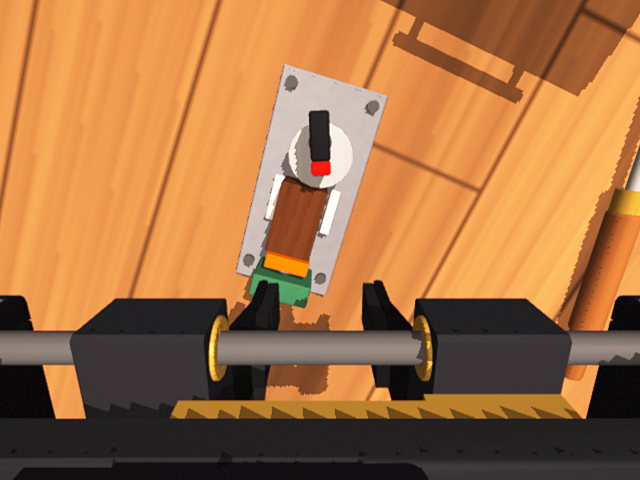

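The knob's red end now points at the blank (320,168), with cam ≈ 2.3. The blank at (297,217) is flat between the guides, pad face about 4 mm pressed in, and the gripper is clear.

```bash
python3 -c "
from h import *
print(order.job_done())"
```

```text
the job is handed in; nothing more can be done
None
```

The job is handed in: the dark blank lies flat in the jig between the guides, clamped against the orange pad with the knob at about 2.3 rad, and the gripper is clear. I moved nothing else; no verdict came back.

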